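# Fetch the check weight from behind the tin and the jar

### The arm

A 6-joint arm with a two-finger parallel gripper is mounted at the origin on a cart in front of the work surface, level with it; the furniture and walls round the work are solid. World frame = base frame: x ahead of the robot, y to its left, z up, the work surface at z = 0. Lengths are in mm, angles in rad, forces in N, time in s.
With the tool pointing down it reaches from about 350 to 875 mm from the base axis. Payload 15.5 kg.
Tool frame: the origin (TCP) lies midway between the tips of the shut fingers; the grasp point (between the pads) lies 19 mm behind it; z points along the fingers, y is the line along which they close (so a half turn about z gives the same grasp; the last joint's range is limited). The gripper opens to 85 mm and grips with 20 to 120 N. Pads are 22 mm wide; open, the fingers measure 114 mm over their backs; the gripper's body (76 mm by 85 mm) begins 54 mm behind the grasp point. The pads swing forward as they close: fully open they stand 13 mm farther back than shut.
Start: joints at [-1.335, 0.494, 1.345, -0, 1.302, -0.096], TCP at [203.592, -590.912, 231.277] pointing down, gripper open.
Joint ranges: [-2.91, 2.91], [-0.82, 2.16], [0.22, 2.67], [-1.22, 4.37], [0.12, 2.79], [-3.08, 3.08]. Speed limits (rad/s): [1.89, 1.89, 2.57, 3.01, 3.01, 3.01].

### API

Orientations are given as a unit quaternion [x, y, z, w].
In Python, from workcell import bot gives the robot as it stands.
- The arm moves only by the tool drive_tool, never from a script. Its argument "motion" is a list that holds one entry, the list of rows, each a list of 7 numbers: the opening, from -1 (shut) to 1 (fully open), so that 0 is half open, then the shift along the tool's x, y, z in m, then the turn, a rotation vector about the tool's x, y, z in rad. A call has 1 to 20 rows; each row is the pose to reach, as a shift and turn from the pose commanded when the call began, along the tool's axes at that moment; what a row does not reach only later rows make up. A row lasts 1/12 s, in which the tool goes at most 41.7 mm and 7.16 degrees, less where a joint would pass 70% of its speed; a pose out of reach is approached as far as the arm can. A call with a gripper value outside its range is refused whole. The fingers move at their own pace and stop on an object; "grip_force" is the grip in N (left out, the last holds). Time passes only in rows, so rows that repeat a pose let the fingers close. It gives the time, the measured TCP pose, the force, the opening and the grip force at its end, in the units of the state.
- bot.get_obs(): the state, without advancing time (a new reading comes with each control period).
- bot.snapshot(name): name is "scene" or "top"; returns a dict with "color" (384x512x3 uint8, red, green, blue), "range_z" (384x512 float32, mm along the optical axis (not along the pixel's ray), 0 where there is no reading), "camera_matrix" (3x3 intrinsics, pixels), "k1" (the pictures are not rectified: a ray, as slopes to the right and down, at radius r is drawn at 1 + k1 r^2 times it, then the intrinsics apply), "origin" and "orientation" of the camera in the world. Camera axes: x right, y up, looking along -z (the intrinsics and any distortion apply to the point x, -y, -z); pixel columns grow to the right and rows downward; lengths in mm; the calibration is good to about 2 mm. A picture is of the moment at which its call begins.
- bot.job_done(): hands the job in; it is judged then, once.
The state is a dict: "t": time; "q": joint angles; "joint_velocities": joint speeds; "joint_efforts": joint torques, N m; "eef_pos": TCP position; "orientation": TCP orientation; "contact_force": force on the tool from outside, world axes, zero at the start; "wrist_torque": the same for the moment, N m; "opening": finger opening in mm; "grasp_force": force on a finger pad.
Only numpy, scipy, OpenCV 4.12 (cv2) and the standard library are available. Lean on these libraries where they do the work, as an engineer would, in place of code of your own. Each camera call takes 0.05 s, during which the arm holds its last target. There are 200 camera calls.

### The job

The scale needs its check: clear the grey tin and the spice jar off the wooden stand and park both standing on the blue mat, then take the brass weight from behind them and stand it in the middle of the scale's pan. Only when the weight is on the pan, put the tin and the jar back on the stand, upright, each centred on the very ring where it stood at the start. Do not tip anything over.

Things in the scene. Friction and masses are not known exactly. Their poses are not given: they have to be found in the camera images.
- weight: brass 200 g check weight: upright turned cylinder, 32 mm across up to 20 mm height, then a narrower neck and an 18 mm knob, 34 mm tall in all. Origin: centre of its underside, z up. It stands on the stand's small ring at the back, 6 mm in front of the upright backstop.
- tin: closed round grey metal tin with a fixed lid (lid and body are one piece), 62 mm diameter, 54 mm tall, about 0.11 kg. Origin: centre of its underside, z up. Starts on one of the stand's two large front rings.
- jar: closed round spice jar with white cap and a coloured label, 47 mm diameter, 98 mm tall, about 0.11 kg. Origin: centre of its underside, z up. Starts on the other of the two large front rings.
- stand: fixed light-wood board, 6 mm thick; its +x points from front to back, y left, z up. Origin: on its underside, below the weight's start; it spans x -86 to 50, y -98 to 98 mm. A dark upright backstop fills x 22 to 34, y -28 to 28 mm, top 50 mm over the desk: the weight is gripped along y once tin and jar are gone, tin and jar are gripped along x.
- ring_left (a point): centre of the stand's left large dark ring (72 mm outside), on the board's top face, 6 mm over the desk, at x = -24, y = +48 mm in the stand's frame, same axes as the stand. Tin or jar starts centred on it.
- ring_right (a point): centre of the stand's right large dark ring (72 mm outside), on the board's top face, at x = -24, y = -48 mm in the stand's frame, same axes. The other of tin and jar starts centred on it.
- mat: fixed flat blue mat, 150 mm (its x) by 210 mm (its y), 4 mm thick: the place to park tin and jar. Origin: centre of its underside, z up; its top is 4 mm higher.
- scale: fixed white bench scale, housing 170 mm (its x) by 150 mm (its y), 46 mm high, with a green display at its -x side. Origin: centre of its underside, z up. A round metal pan, 120 mm diameter, is centred at x = +16 mm, y = 0; its top is 57 mm over the desk. The scale does not give under load.
- pan (a point): centre of the top face of the scale's round metal pan, marked by a dark ring of 45 mm diameter; z up.

How it is judged:
By the outcome, as a careful person would: the job done as asked, in the order asked, and still so for the second after the job is handed in, with the robot touching nothing.
It also fails if it takes over 122 s, if anything falls off the work surface, if the arm or the gripper's body presses on something with over 40 N, if the wrist force passes 120 N, or if a joint passes its speed limit or range.

## Working session

There is one attempt and no reset: what is moved stays moved. The work goes in short steps, Python scripts to look and compute and a tool call to move; the robot and the scene stay as the last step left them, time stands still between calls to the robot, and variables do not carry over. Pictures are saved under pics/ and viewed, at most 14 in all, crops included, and the job is handed in when it is done.

Besides the shell and the picture viewer there is one more tool, called after "Request:" by a JSON object that holds its "name" and its "arguments". drive_tool: Moves the arm, as the interface text tells. Its arguments: {"type":"object","properties":{"motion":{"type":"array","items":{"type":"array","items":{"type":"array","items":{"type":"number"}}}},"grip_force":{"type":"number"}},"required":["motion"]}

```bash
mkdir -p pics
cat > h.py <<'E'
import numpy as np, cv2
from scipy.spatial.transform import Rotation as R
from workcell import bot
def snap(n):
    s=bot.snapshot(n); return s
def ray(s,u,v):
    K=np.array(s["camera_matrix"]);k=s["k1"]
    d=np.array([(u-K[0,2])/K[0,0],(v-K[1,2])/K[1,1]]);x=d.copy()
    for _ in range(20): x=d/(1+k*(x@x))
    return np.array([x[0],-x[1],-1.0])
def onplane(s,u,v,z):
    r=R.from_quat(s["orientation"]).apply(ray(s,u,v));o=np.array(s["origin"])
    return o+r*(z-o[2])/r[2]
def cloud(s):
    K=np.array(s["camera_matrix"]);H,W=s["range_z"].shape
    u,v=np.meshgrid(np.arange(W),np.arange(H))
    d=np.stack([(u-K[0,2])/K[0,0],(v-K[1,2])/K[1,1]],-1);x=d.copy()
    for _ in range(20): x=d/(1+s["k1"]*(x**2).sum(-1,keepdims=True))
    Z=s["range_z"]
    p=np.stack([x[...,0]*Z,-x[...,1]*Z,-Z],-1)
    return R.from_quat(s["orientation"]).apply(p.reshape(-1,3)).reshape(H,W,3)+np.array(s["origin"])
def save(s,f): cv2.imwrite("pics/"+f,s["color"][...,::-1])
E
python3 - <<'E'
from h import *
ims=[]
for n in("scene","top"):
    s=snap(n);ims.append(s["color"]); print(n,s["origin"],s["orientation"],s["camera_matrix"],s["k1"])
    np.savez("%s0.npz"%n,**s); save(s,n+"0.png")
o=bot.get_obs();print(o)
E
```

```text
scene [ 28.21799356 497.76793233 894.95040606] [-0.14067278  0.32775652  0.8515705  -0.38420635] [[356.26717254   0.         253.360967  ]
 [  0.         356.26717254 194.85069957]
 [  0.           0.           1.        ]] 0.002730149639341314
top [ 308.9906104   -15.79645643 1225.45659588] [-0.07524682  0.06191183  0.71317147 -0.6941839 ] [[417.33272059   0.         252.90191465]
 [  0.         417.33272059 191.14961029]
 [  0.           0.           1.        ]] 0.005516887224815411
{'t': 0.1, 'q': array([-1.33452293e+00,  4.94150143e-01,  1.34606799e+00,  1.59083295e-05,
        1.30253559e+00, -9.55260566e-02]), 'joint_velocities': array([-0.00166781, -0.00069974, -0.00112824, -0.00114025, -0.00149985,
        0.00096477]), 'joint_efforts': array([ 2.85072783e-03, -8.83587527e+01, -3.84563398e+01, -3.03437071e-05,
        5.19919369e-03,  4.20643062e-05]), 'eef_pos': array([ 203.50409895, -590.58572014,  230.7422032 ]), 'orientation': array([ 9.86270356e-01,  1.65137661e-01, -3.31709864e-05, -5.79634218e-04]), 'contact_force': array([-0.28056096,  0.13121041,  0.8137284 ]), 'wrist_torque': array([ 0.01346065,  0.00321813, -0.00940634]), 'grasp_force': 0.0, 'opening': 85.45134082874456}
```

View pics/top0.png

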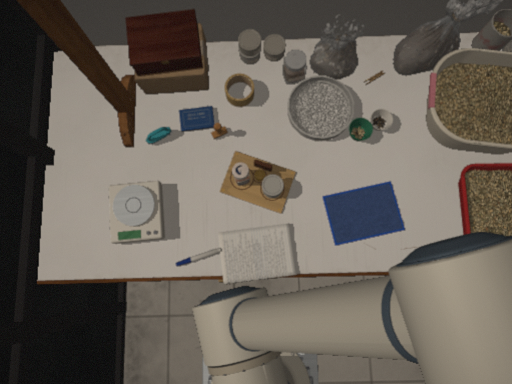

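View pics/scene0.png

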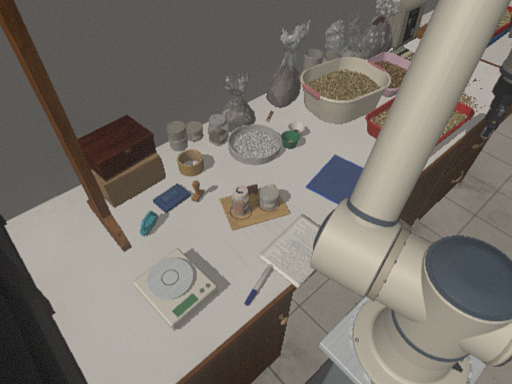

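The top view shows the stand around (258,182), with the jar (left ring) near (241,173), the tin (right ring) near (273,187) and the backstop at (262,165). The mat is at (363,213) and the scale at (135,212), with its pan near (134,205).

```bash
cat > m.py <<'E'
from h import *
def load(n): 
    return {k:v for k,v in np.load(f"{n}0.npz").items()}
for n in("top","scene"):
    s=load(n);P=cloud(s);c=s["color"].astype(int);hsv=cv2.cvtColor(s["color"],cv2.COLOR_RGB2HSV).astype(int)
    x,y,z=P[...,0],P[...,1],P[...,2];ok=s["range_z"]>0
    def rect(m,nm,zp):
        m=cv2.morphologyEx(m.astype(np.uint8),cv2.MORPH_OPEN,np.ones((3,3)))
        cs,_=cv2.findContours(m,0,1);
        cs=sorted(cs,key=cv2.contourArea)[-1:]
        for k in cs:
            w=np.array([onplane(s,u,v,zp)[:2] for u,v in k[:,0]],np.float32)
            print(n,nm,cv2.minAreaRect(w),"z",np.median(z[m>0]))
    rect(ok&(hsv[...,0]>100)&(hsv[...,0]<125)&(hsv[...,1]>120)&(y<-100)&(y>-480)&(x>250),"mat",4)
    reg=(abs(x-515)<130)&(abs(y-5)<140)
    rect(reg&(hsv[...,0]>8)&(hsv[...,0]<25)&(hsv[...,1]>70)&(z<25),"stand",6)
    rect(ok&(abs(y-340)<130)&(abs(x-430)<150)&(z>38)&(z<52),"housing",46)
    rect(ok&(abs(y-340)<130)&(abs(x-430)<150)&(z>52)&(z<66),"pan",57)
    rect(reg&(z>97)&(z<112),"jartop",104)
    rect(reg&(z>55)&(z<66),"tintop",60)
    rect(reg&(z>42)&(z<54),"backstop",50)
a=load("top")["color"][140:220,200:310];b=load("scene")["color"][170:240,205:305]
cv2.imwrite("pics/c0.png",np.hstack([cv2.resize(i,(400,300),interpolation=2)[...,::-1] for i in(a,b)]))
E
python3 m.py
```

```text
top mat ((412.3994140625, -351.4464416503906), (8.9740571975708, 5.802906513214111), 88.47665405273438) z 3.5768794622413225
top stand ((578.6046752929688, -9.539558410644531), (194.87339782714844, 134.62759399414062), 69.09629821777344) z 5.2539333956714245
top housing ((492.0909423828125, 344.44549560546875), (169.03018188476562, 148.5369415283203), 4.096298694610596) z 44.87822954178887
top pan ((509.466796875, 346.2928161621094), (115.6727523803711, 115.5346908569336), 88.41959381103516) z 56.22264010510446
top jartop ((589.3392333984375, 38.350608825683594), (41.6071662902832, 42.84205627441406), 88.72913360595703) z 102.85272995303399
top tintop ((555.0726318359375, -50.095970153808594), (59.92646408081055, 58.31404495239258), 88.28250122070312) z 58.977319624788606
top backstop ((617.140625, -33.01307678222656), (37.83797836303711, 11.342277526855469), 69.2425308227539) z 48.40466067448051
scene stand ((566.41748046875, -3.966461181640625), (195.19970703125, 111.74436950683594), 68.7228012084961) z 7.66051004545136
scene housing ((490.2417907714844, 346.59149169921875), (172.09095764160156, 149.7678985595703), 4.1853508949279785) z 47.07603774736083
scene pan ((508.5954284667969, 347.1656494140625), (119.20063781738281, 115.65227508544922), 48.719242095947266) z 58.21330054584081
scene jartop ((589.3683471679688, 38.73466491699219), (42.26615524291992, 44.89017105102539), 48.96347427368164) z 105.28229292807612
scene tintop ((555.3837890625, -52.162078857421875), (57.861839294433594, 59.940895080566406), 48.91272735595703) z 60.65364822167385
scene backstop ((620.5711059570312, -27.126537322998047), (9.782563209533691, 13.36340045928955), 48.873226165771484) z 50.60228182457172
```

View pics/c0.png

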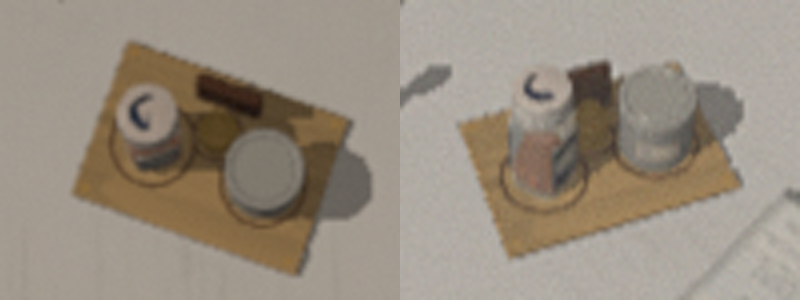

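```bash
cat >> h.py <<'E'
def go(x,y,z,phi,cur=None):
    """shift [m] and turn [rad] in tool axes from present pose to x,y,z, tool-x heading phi (deg), pointing down"""
    o=bot.get_obs();p=np.array(o["eef_pos"]);r=R.from_quat(o["orientation"])
    t=R.from_euler("z",phi,degrees=True)*R.from_euler("x",180,degrees=True)
    d=r.inv().apply(np.array([x,y,z])-p)/1000; w=(r.inv()*t).as_rotvec()
    print(np.round(d,4),np.round(w,3),"t",o["t"],"pos",p.round(1))
E
python3 - <<'E'
from h import *
for n in("top",):
    s=dict(np.load(n+"0.npz"));h=cv2.cvtColor(s["color"],cv2.COLOR_RGB2HSV)
    print(h[213,363],[onplane(s,u,v,4).round(0)[:2] for u,v in((324,197),(390,184),(404,233),(335,243))])
    m=((h[...,0]>105)&(h[...,0]<125)&(h[...,1]>120)).astype(np.uint8);m[:,:315]=0;m[250:]=0;m[:,415:]=0;m[:175]=0
    k=max(cv2.findContours(m,0,1)[0],key=cv2.contourArea)
    print(cv2.minAreaRect(np.array([onplane(s,u,v,4)[:2] for u,v in k[:,0]],np.float32)))
    P=cloud(s); m=(P[...,2]>40)&(P[...,1]>-420)&(P[...,1]<-60)&(P[...,0]>350)&(P[...,0]<640)
    print("high near mat",P[m][:, :2].min(0) if m.any() else 0,P[m].max(0) if m.any() else 0)
go(555.5,-51.5,170,69.1)
E
```

```text
[111 109  82] [array([ 526., -206.]), array([ 559., -403.]), array([ 413., -431.]), array([ 390., -230.])]
((476.17681884765625, -317.012451171875), (146.0178680419922, 206.22674560546875), 11.074459075927734)
high near mat [526.98237108 -80.34695259] [584.57802739 -60.07761144  64.06731203]
[ 0.5084 -0.395   0.0613] [-0.001 -0.001 -0.874] t 0.1 pos [ 203.5 -590.6  230.7]
```

The mat fits: measured 146×206 mm, centre (476,−317), yaw 11°. The stand yaw is −20.9°, and jar and tin sit on their computed rings to within 2 mm. I'll take the jar first.

```bash
python3 -c "
from h import *
go(589.6,38.0,180,69.1)"
```

```text
[ 0.5698 -0.4685  0.0514] [-0.001 -0.001 -0.874] t 0.1 pos [ 203.5 -590.6  230.7]
```

Request:
{"name": "drive_tool", "arguments": {"motion": [[[1,0.02,-0.016,0.002,0,0,-0.06],[1,0.05,-0.041,0.005,0,0,-0.12],[1,0.57,-0.4685,0.0515,0,0,-0.874],[1,0.57,-0.4685,0.0515,0,0,-0.874],[1,0.57,-0.4685,0.0515,0,0,-0.874],[1,0.57,-0.4685,0.0515,0,0,-0.874],[1,0.57,-0.4685,0.0515,0,0,-0.874],[1,0.57,-0.4685,0.0515,0,0,-0.874],[1,0.57,-0.4685,0.0515,0,0,-0.874],[1,0.57,-0.4685,0.0515,0,0,-0.874],[1,0.57,-0.4685,0.0515,0,0,-0.874],[1,0.57,-0.4685,0.0515,0,0,-0.874],[1,0.57,-0.4685,0.0515,0,0,-0.874],[1,0.57,-0.4685,0.0515,0,0,-0.874],[1,0.57,-0.4685,0.0515,0,0,-0.874],[1,0.57,-0.4685,0.0515,0,0,-0.874],[1,0.57,-0.4685,0.0515,0,0,-0.874],[1,0.57,-0.4685,0.0515,0,0,-0.874],[1,0.57,-0.4685,0.0515,0,0,-0.874],[1,0.57,-0.4685,0.0515,0,0,-0.874]]], "grip_force": 30}}

```text
t: 1.77
eef_pos: [590.7, 40.3, 179.1]
orientation: [0.823, 0.568, -0.0, -0.0]
contact_force: [-1.5, 0.4, 0.3]
opening: 85.0
grasp_force: 0.0
```

```bash
python3 -c "
from h import *
o=bot.get_obs();print(o['joint_velocities'].round(2),o['q'].round(2))
go(589.6,38.0,42,69.1)"
```

```text
[-0.06 -0.03  0.05 -0.01 -0.   -0.04] [-0.03  0.5   1.49  0.    1.15  0.33]
[-0.0026 -0.0002  0.1371] [-0.    -0.     0.003] t 1.7667 pos [590.7  40.3 179.1]
```

Request:
{"name": "drive_tool", "arguments": {"motion": [[[1,0,0,0.02,0,0,0],[1,0,0,0.045,0,0,0],[1,0,0,0.07,0,0,0],[1,0,0,0.09,0,0,0],[1,0,0,0.1,0,0,0],[1,0,0,0.1,0,0,0],[1,0,0,0.1,0,0,0]]]}}

```text
t: 2.35
eef_pos: [589.7, 37.1, 80.1]
orientation: [0.824, 0.567, -0.0, -0.0]
contact_force: [0.2, -0.9, 0.6]
opening: 85.2
grasp_force: 0.0
```

```bash
python3 -c "
from h import *
go(589.6,38.0,42,69.1)"
```

```text
[ 0.0008 -0.0004  0.0381] [-0.     0.    -0.001] t 2.35 pos [589.7  37.1  80.1]
```

Request:
{"name": "drive_tool", "arguments": {"motion": [[[1,0.0005,0,0.02,0,0,0],[1,0.0005,0,0.035,0,0,0],[1,0.0005,0,0.038,0,0,0],[1,0.0005,0,0.038,0,0,0],[1,0.0005,0,0.038,0,0,0],[0.3,0.0005,0,0.038,0,0,0],[0.2,0.0005,0,0.038,0,0,0],[0.1,0.0005,0,0.038,0,0,0],[0,0.0005,0,0.038,0,0,0],[-0.2,0.0005,0,0.038,0,0,0],[-1,0.0005,0,0.038,0,0,0],[-1,0.0005,0,0.038,0,0,0],[-1,0.0005,0,0.038,0,0,0],[-1,0.0005,0,0.038,0,0,0],[-1,0.0005,0,0.038,0,0,0]]], "grip_force": 30}}

```text
t: 3.6
eef_pos: [590.6, 38.2, 42.8]
orientation: [0.824, 0.567, 0.001, 0.0]
contact_force: [-1.0, 0.7, 10.9]
opening: 52.4
grasp_force: 29.4
```

```bash
python3 -c "
from h import *
go(485.6,-366,110,69.1)"
```

```text
[-0.415   0.0462 -0.0673] [ 0.001 -0.    -0.   ] t 3.6 pos [590.6  38.2  42.8]
```

```bash
python3 -c "
from h import *
o=bot.get_obs();print(o['opening'],o['grasp_force'],o['contact_force'])
s=snap('scene');c=s['color'][120:240,180:320];t=snap('top')['color'][120:220,190:310]
cv2.imwrite('pics/g1.png',np.hstack([cv2.resize(i,(400,340),interpolation=2)[...,::-1] for i in(c,t)]))
o=bot.get_obs();print(o['opening'],o['grasp_force'],o['contact_force'])
"
```

```text
52.38296007296244 29.41943263169378 [-1.02615519  0.69255691 10.88220984]
52.99857376629213 29.42018284695223 [-2.22111139 -0.54946422  9.90260798]
```

View pics/g1.png

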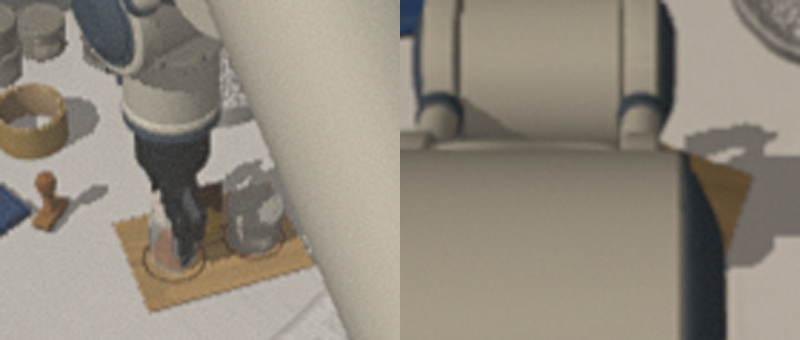

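The jar stands upright between the fingers at about (165,235) in the left panel. I'll lift it and carry it to the mat.

Request:
{"name": "drive_tool", "arguments": {"motion": [[[-1,0,0,-0.005,0,0,0],[-1,0,0,-0.02,0,0,0],[-1,0,0,-0.045,0,0,0],[-1,-0.01,0.001,-0.065,0,0,0],[-1,-0.03,0.003,-0.08,0,0,0],[-1,-0.06,0.007,-0.08,0,0,0],[-1,-0.095,0.011,-0.08,0,0,0],[-1,-0.13,0.0145,-0.08,0,0,0],[-1,-0.165,0.0185,-0.08,0,0,0],[-1,-0.2,0.022,-0.08,0,0,0],[-1,-0.235,0.026,-0.08,0,0,0],[-1,-0.27,0.03,-0.08,0,0,0],[-1,-0.305,0.034,-0.08,0,0,0],[-1,-0.34,0.038,-0.08,0,0,0],[-1,-0.37,0.0415,-0.08,0,0,0],[-1,-0.395,0.044,-0.07,0,0,0],[-1,-0.41,0.0457,-0.06,0,0,0],[-1,-0.415,0.0462,-0.05,0,0,0],[-1,-0.415,0.0462,-0.045,0,0,0],[-1,-0.415,0.0462,-0.045,0,0,0]]]}}

```text
t: 5.37
eef_pos: [484.6, -364.5, 85.4]
orientation: [0.824, 0.567, -0.0, -0.001]
contact_force: [-0.2, 0.4, -1.7]
opening: 52.5
grasp_force: 31.8
```

```bash
python3 -c "
from h import *
go(485.6,-366,41,69.1)"
```

```text
[-0.0011  0.0016  0.0444] [-0.003 -0.001 -0.   ] t 5.3667 pos [ 484.6 -364.5   85.4]
```

Request:
{"name": "drive_tool", "arguments": {"motion": [[[-1,0,0,0.015,0,0,0],[-1,0,0,0.03,0,0,0],[-1,0,0,0.04,0,0,0],[-1,0,0,0.044,0,0,0],[-1,0,0,0.046,0,0,0],[-1,0,0,0.0465,0,0,0],[-1,0,0,0.0465,0,0,0],[0.5,0,0,0.0465,0,0,0],[0.6,0,0,0.0465,0,0,0],[1,0,0,0.0465,0,0,0],[1,0,0,0.0465,0,0,0],[1,0,0,0.0465,0,0,0],[1,0,0,0.0465,0,0,0],[1,0,0,0.03,0,0,0],[1,0,0,0,0,0,0],[1,0,0,-0.04,0,0,0],[1,0,0,-0.08,0,0,0],[1,0,0,-0.085,0,0,0],[1,0,0,-0.085,0,0,0]]]}}

```text
t: 6.95
eef_pos: [486.3, -367.1, 175.0]
orientation: [0.824, 0.567, 0.001, 0.003]
contact_force: [-0.2, -0.4, -1.2]
opening: 85.4
grasp_force: 0.0
```

```bash
python3 -c "
from h import *
go(555.4,-51.6,90,69.1)
go(555.4,-51.6,16,69.1)
s=snap('top');P=cloud(s);m=(P[...,2]>90)&(P[...,2]<115)&(abs(P[...,0]-485)<50)&(abs(P[...,1]+366)<50);print(m.sum(),np.median(P[m],0))
s=snap('scene');save(s,'p1.png')"
```

```text
[ 0.3195 -0.0485  0.0841] [ 0.005  0.002 -0.   ] t 6.95 pos [ 486.3 -367.1  175. ]
[ 0.3197 -0.0489  0.1581] [ 0.005  0.002 -0.   ] t 6.95 pos [ 486.3 -367.1  175. ]
0 [nan nan nan]
  return _methods._mean(a, axis=axis, dtype=dtype,
  ret = um.true_divide(
```

View pics/p1.png

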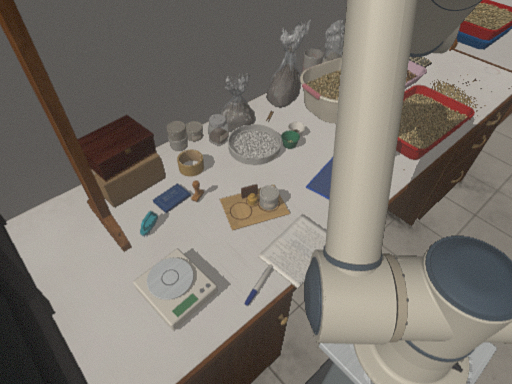

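The jar has left the stand. The left ring (241,210), the weight (252,197) and the tin (269,197) are visible, and the arm hides the mat. Next is the tin.

Request:
{"name": "drive_tool", "arguments": {"motion": [[[1,0.01,-0.002,0,0,0,0],[1,0.035,-0.005,0,0,0,0],[1,0.07,-0.011,0,0,0,0],[1,0.105,-0.016,0,0,0,0],[1,0.14,-0.021,0.01,0,0,0],[1,0.175,-0.027,0.02,0,0,0],[1,0.21,-0.032,0.03,0,0,0],[1,0.245,-0.037,0.04,0,0,0],[1,0.275,-0.042,0.05,0,0,0],[1,0.3,-0.046,0.06,0,0,0],[1,0.315,-0.048,0.075,0,0,0],[1,0.3195,-0.0487,0.085,0,0,0],[1,0.3195,-0.0487,0.085,0,0,0],[1,0.3195,-0.0487,0.085,0,0,0],[1,0.3195,-0.0487,0.085,0,0,0]]]}}

```text
t: 8.3
eef_pos: [553.5, -50.9, 86.9]
orientation: [0.824, 0.567, -0.0, -0.0]
contact_force: [-0.7, 0.3, 0.2]
opening: 85.8
grasp_force: 0.0
```

```bash
python3 -c "
from h import *
go(555.4,-51.6,16,69.1)
s=snap('top');P=cloud(s);m=(P[...,2]>90)&(P[...,2]<115)&(abs(P[...,0]-485)<50)&(abs(P[...,1]+366)<50);print(m.sum(),np.median(P[m],0))"
```

```text
[0.0001 0.002  0.0709] [-0.     0.    -0.001] t 8.3 pos [553.5 -50.9  86.9]
240 [ 484.30112474 -362.47855216  101.38416878]
```

Request:
{"name": "drive_tool", "arguments": {"motion": [[[1,0,0.0015,0.02,0,0,0],[1,0,0.0015,0.04,0,0,0],[1,0,0.0015,0.06,0,0,0],[1,0,0.0015,0.071,0,0,0],[1,0,0.0015,0.071,0,0,0],[1,0,0.0015,0.071,0,0,0],[0.7,0,0.0015,0.071,0,0,0],[0.6,0,0.0015,0.071,0,0,0],[0.5,0,0.0015,0.071,0,0,0],[0.4,0,0.0015,0.071,0,0,0],[0.2,0,0.0015,0.071,0,0,0],[-1,0,0.0015,0.071,0,0,0],[-1,0,0.0015,0.071,0,0,0],[-1,0,0.0015,0.071,0,0,0],[-1,0,0.0015,0.071,0,0,0]]], "grip_force": 30}}

```text
t: 9.6
eef_pos: [555.6, -50.8, 16.8]
orientation: [0.824, 0.567, 0.001, 0.001]
contact_force: [-1.5, -1.2, 10.6]
opening: 61.1
grasp_force: 30.1
```

```bash
python3 -c "
from h import *
go(466.4,-268,14,69.1)"
```

```text
[-0.2347 -0.0058  0.0028] [ 0.002 -0.    -0.   ] t 9.6 pos [555.6 -50.8  16.8]
```

Request:
{"name": "drive_tool", "arguments": {"motion": [[[-1,0,0,-0.005,0,0,0],[-1,0,0,-0.02,0,0,0],[-1,0,0,-0.045,0,0,0],[-1,-0.01,0,-0.055,0,0,0],[-1,-0.03,-0.001,-0.06,0,0,0],[-1,-0.06,-0.0015,-0.06,0,0,0],[-1,-0.095,-0.0025,-0.06,0,0,0],[-1,-0.13,-0.003,-0.06,0,0,0],[-1,-0.165,-0.004,-0.06,0,0,0],[-1,-0.195,-0.005,-0.06,0,0,0],[-1,-0.22,-0.0055,-0.055,0,0,0],[-1,-0.232,-0.0058,-0.05,0,0,0],[-1,-0.2347,-0.0058,-0.04,0,0,0],[-1,-0.2347,-0.0058,-0.025,0,0,0],[-1,-0.2347,-0.0058,-0.01,0,0,0],[-1,-0.2347,-0.0058,-0.003,0,0,0],[-1,-0.2347,-0.0058,0,0,0,0],[-1,-0.2347,-0.0058,0.0015,0,0,0],[-1,-0.2347,-0.0058,0.0015,0,0,0],[-1,-0.2347,-0.0058,0.0015,0,0,0]]]}}

```text
t: 11.27
eef_pos: [465.4, -266.7, 14.8]
orientation: [0.823, 0.567, -0.0, -0.001]
contact_force: [-5.2, 3.4, 8.5]
opening: 61.2
grasp_force: 33.8
```

Request:
{"name": "drive_tool", "arguments": {"motion": [[[0.6,0,0,0,0,0,0],[0.7,0,0,0,0,0,0],[1,0,0,0,0,0,0],[1,0,0,0,0,0,0],[1,0,0,0,0,0,0],[1,0,0,-0.02,0,0,0],[1,0,0,-0.05,0,0,0],[1,0,0,-0.09,0,0,0],[1,0,0,-0.12,0,0,0],[1,0,0,-0.14,0,0,0],[1,0,0,-0.14,0,0,0]]]}}

```text
t: 12.18
eef_pos: [467.6, -269.0, 158.4]
orientation: [0.824, 0.567, 0.001, 0.003]
contact_force: [0.3, -1.3, 0.8]
opening: 85.2
grasp_force: 0.0
```

```bash
cat > w.py <<'E'
from h import *
# empty stand: ring centres and weight from both cams
for n in("top","scene"):
    s=snap(n);np.savez(n+"1.npz",**s)
    P=cloud(s);h=cv2.cvtColor(s["color"],cv2.COLOR_RGB2HSV).astype(int)
    reg=(abs(P[...,0]-580)<120)&(abs(P[...,1]+10)<130)
    m=(reg&(P[...,2]>33)&(P[...,2]<47));print(n,"z33-47",m.sum(),P[m].mean(0) if m.any() else 0)
    m=(P[...,2]>50)&(P[...,2]<66)&(abs(P[...,0]-466)<50)&(abs(P[...,1]+268)<45);print("tin",m.sum(),P[m].mean(0) if m.any() else 0)
a=cv2.resize(np.load("top1.npz")["color"][145:220,210:310],(400,300),interpolation=2);b=cv2.resize(np.load("scene1.npz")["color"][175:235,210:290],(400,300),interpolation=2)
cv2.imwrite("pics/w1.png",np.hstack([a,b])[...,::-1])
go(595.4,-16,100,159.1)
E
python3 w.py
```

```text
top z33-47 71 [607.93728993 -20.42578783  40.37469423]
tin 0 0
scene z33-47 76 [607.39707498 -19.63527646  39.08645413]
tin 32 [ 482.42148692 -250.36350254   58.08983725]
[0.2816 0.0307 0.0548] [ 1.000e-03  2.000e-03 -1.571e+00] t 12.2833 pos [ 466.1 -268.   154.8]
```

View pics/w1.png

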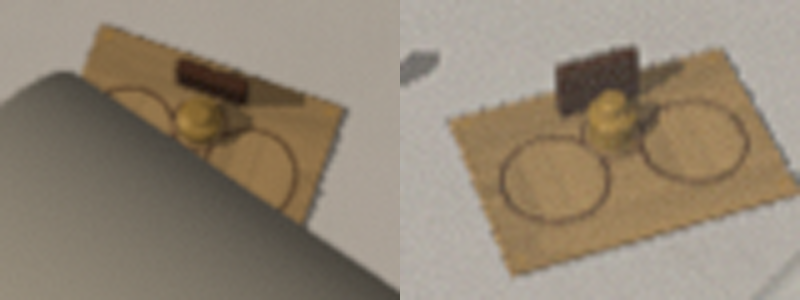

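The stand is now empty except for the weight in front of the backstop. In the scene camera the weight's knob is at about (252,194), and the ring centres are near (240.6,210.3) and (268.6,202.9).

Run:
```python
from h import *
s=dict(np.load("scene1.npz"))
print("ringL",onplane(s,240.6,210.3,6).round(1),"ringR",onplane(s,268.6,202.9,6).round(1),"knob",onplane(s,252.2,194,38).round(1),"base", onplane(s,252,204.8,6).round(1))
h=cv2.cvtColor(s["color"],cv2.COLOR_RGB2HSV).astype(int)
P=cloud(s);m=(abs(P[...,0]-595)<25)&(abs(P[...,1]+16)<25)&(P[...,2]>22)&(P[...,2]<45);print(m.sum());
for lo,hi in((22,30),(30,36),(36,43)):
    k=m&(P[...,2]>lo)&(P[...,2]<hi);q=P[k];print(lo,k.sum(),q.mean(0).round(1))
s=dict(np.load("top1.npz"));print("top knob",onplane(s,210+203/4-.4,145+107/4-.4,38))
```

```text
ringL [591.3  36.5   6. ] ringR [554.8 -53.1   6. ] knob [598.3 -19.2  38. ] base [584.6  -6.6   6. ]
108
22 36 [596.2 -15.4  27.2]
30 34 [596.8 -17.8  32.4]
36 33 [603.  -20.2  39.3]
top knob [601.34981334 -19.49569629  38.        ]
```

Request:
{"name": "drive_tool", "arguments": {"motion": [[[1,0.01,0.001,0,0,0,-0.1],[1,0.035,0.004,0,0,0,-0.22],[1,0.065,0.007,0,0,0,-0.34],[1,0.095,0.0105,0,0,0,-0.46],[1,0.125,0.014,0,0,0,-0.58],[1,0.155,0.017,0,0,0,-0.7],[1,0.185,0.0205,0.01,0,0,-0.82],[1,0.215,0.024,0.02,0,0,-0.94],[1,0.24,0.027,0.03,0,0,-1.06],[1,0.26,0.029,0.04,0,0,-1.18],[1,0.275,0.031,0.05,0,0,-1.3],[1,0.2813,0.0315,0.055,0,0,-1.42],[1,0.2813,0.0315,0.055,0,0,-1.52],[1,0.2813,0.0315,0.055,0,0,-1.571],[1,0.2813,0.0315,0.055,0,0,-1.571],[1,0.2813,0.0315,0.055,0,0,-1.571],[1,0.2813,0.0315,0.055,0,0,-1.571]]]}}

```text
t: 13.7
eef_pos: [595.3, -16.4, 98.6]
orientation: [0.183, 0.983, -0.0, -0.001]
contact_force: [-0.2, -0.2, 0.7]
opening: 85.6
grasp_force: 0.0
```

```bash
python3 -c "
from h import *
go(596,-16.5,10,159.1)"
```

```text
[-0.0008  0.0001  0.0886] [-0.    -0.001 -0.002] t 13.7 pos [595.3 -16.4  98.6]
```

Request:
{"name": "drive_tool", "arguments": {"motion": [[[1,0,0,0.02,0,0,0],[1,0,0,0.045,0,0,0],[1,0,0,0.07,0,0,0],[1,0,0,0.085,0,0,0],[1,0,0,0.0875,0,0,0],[1,0,0,0.0875,0,0,0],[0.2,0,0,0.0875,0,0,0],[0,0,0,0.0875,0,0,0],[-0.05,0,0,0.0875,0,0,0],[-0.1,0,0,0.0875,0,0,0],[-0.15,0,0,0.0875,0,0,0],[-0.2,0,0,0.0875,0,0,0],[-0.3,0,0,0.0875,0,0,0],[-1,0,0,0.0875,0,0,0],[-1,0,0,0.0875,0,0,0],[-1,0,0,0.0875,0,0,0],[-1,0,0,0.0875,0,0,0]]], "grip_force": 40}}

```text
t: 15.12
eef_pos: [596.1, -16.2, 12.4]
orientation: [0.181, 0.983, 0.0, 0.0]
contact_force: [-1.6, 1.1, 8.9]
opening: 30.0
grasp_force: 38.8
```

```bash
python3 -c "
from h import *
go(508.3,346.7,100,159.1)"
```

```text
[ 0.2114  0.3078 -0.0877] [0.    0.001 0.   ] t 15.1167 pos [596.1 -16.2  12.4]
```

Request:
{"name": "drive_tool", "arguments": {"motion": [[[-1,0,0,-0.005,0,0,0],[-1,0,0,-0.02,0,0,0],[-1,0,0,-0.05,0,0,0],[-1,0.003,0.004,-0.08,0,0,0],[-1,0.011,0.016,-0.1,0,0,0],[-1,0.025,0.036,-0.11,0,0,0],[-1,0.044,0.064,-0.11,0,0,0],[-1,0.064,0.093,-0.11,0,0,0],[-1,0.084,0.122,-0.11,0,0,0],[-1,0.104,0.151,-0.11,0,0,0],[-1,0.124,0.18,-0.11,0,0,0],[-1,0.144,0.21,-0.11,0,0,0],[-1,0.164,0.239,-0.11,0,0,0],[-1,0.183,0.267,-0.11,0,0,0],[-1,0.199,0.29,-0.11,0,0,0],[-1,0.208,0.303,-0.105,0,0,0],[-1,0.2114,0.3078,-0.095,0,0,0],[-1,0.2114,0.3078,-0.085,0,0,0],[-1,0.2114,0.3078,-0.08,0,0,0],[-1,0.2114,0.3078,-0.08,0,0,0]]]}}

```text
t: 16.78
eef_pos: [507.4, 345.0, 90.1]
orientation: [0.182, 0.983, -0.001, -0.001]
contact_force: [0.2, -0.1, -1.0]
opening: 29.8
grasp_force: 40.0
```

Run:
```python
from h import *
go(508.3,346.7,63,159.1)
s=snap("scene");cv2.imwrite("pics/s1.png",cv2.resize(s["color"][230:350,110:240],(650,600),interpolation=2)[...,::-1])
```

```text
[-0.0003  0.002   0.027 ] [-0.003 -0.002 -0.001] t 16.7833 pos [507.4 345.   90.1]
```

View pics/s1.png

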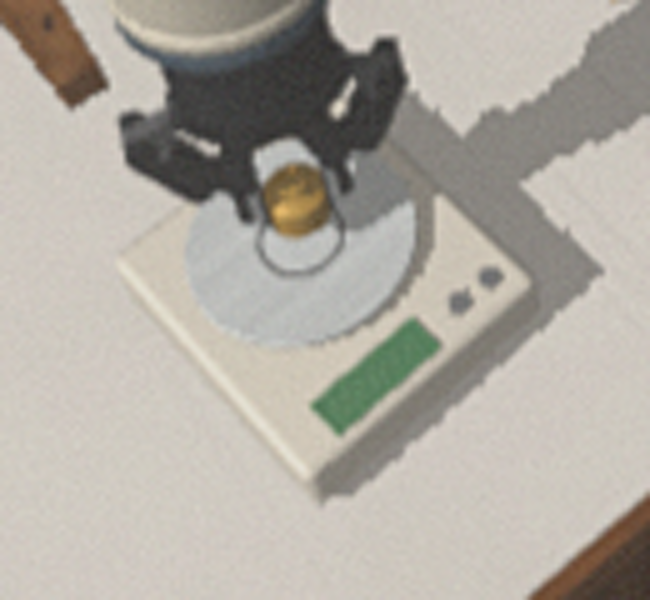

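The weight is held upright above the pan at (298,200) in the crop, with the dark pan ring below it at about (300,235). I'll lower it and release.

Request:
{"name": "drive_tool", "arguments": {"motion": [[[-1,0,0.0005,0.008,0,0,0],[-1,0,0.0005,0.017,0,0,0],[-1,0,0.0005,0.024,0,0,0],[-1,0,0.0005,0.027,0,0,0],[-1,0,0.0005,0.0285,0,0,0],[-1,0,0.0005,0.029,0,0,0],[-1,0,0.0005,0.029,0,0,0],[-1,0,0.0005,0.029,0,0,0]]]}}

```text
t: 17.5
eef_pos: [507.9, 346.6, 63.3]
orientation: [0.181, 0.983, -0.0, -0.0]
contact_force: [-4.9, -5.3, 14.0]
opening: 29.8
grasp_force: 41.5
```

Request:
{"name": "drive_tool", "arguments": {"motion": [[[-0.1,0,0,0,0,0,0],[0,0,0,0,0,0,0],[0.2,0,0,0,0,0,0],[0.5,0,0,0,0,0,0],[1,0,0,0,0,0,0],[1,0,0,0,0,0,0],[1,0,0,-0.02,0,0,0],[1,0,0,-0.05,0,0,0],[1,0,0,-0.09,0,0,0],[1,0,0,-0.12,0,0,0],[1,0,0,-0.12,0,0,0]]]}}

```text
t: 18.42
eef_pos: [510.7, 348.6, 189.1]
orientation: [0.181, 0.983, 0.003, 0.003]
contact_force: [0.7, 1.2, 0.7]
opening: 85.4
grasp_force: 0.0
```

Run:
```python
from h import *
s=snap("scene");np.savez("scene2.npz",**s);cv2.imwrite("pics/s2.png",cv2.resize(s["color"][240:330,120:230],(660,540),interpolation=2)[...,::-1])
go(466.4,-268,154,69.1)
```

```text
[-0.1791 -0.5911  0.0302] [ 7.000e-03 -1.000e-03  1.571e+00] t 18.4667 pos [509.7 348.  186.2]
```

View pics/s2.png

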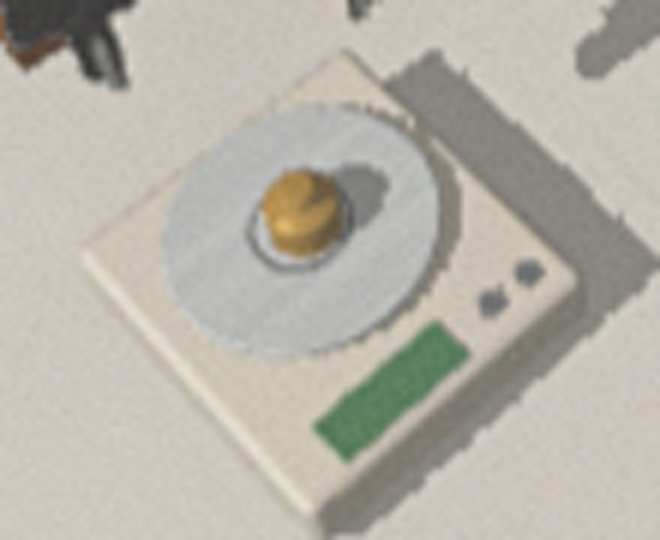

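The weight stands upright and centred in the pan ring, with even gaps all round (weight at (301,223), ring at (300,225) in the crop). Next I return the tin.

Request:
{"name": "drive_tool", "arguments": {"motion": [[[1,-0.004,-0.013,0,0,0,0.08],[1,-0.012,-0.038,0,0,0,0.16],[1,-0.023,-0.076,0,0,0,0.26],[1,-0.0345,-0.114,0,0,0,0.36],[1,-0.046,-0.152,0,0,0,0.46],[1,-0.0575,-0.19,0,0,0,0.56],[1,-0.069,-0.228,0,0,0,0.66],[1,-0.0805,-0.266,0,0,0,0.76],[1,-0.092,-0.304,0,0,0,0.86],[1,-0.1035,-0.342,0,0,0,0.96],[1,-0.115,-0.38,0,0,0,1.06],[1,-0.1265,-0.418,0,0,0,1.16],[1,-0.138,-0.456,0,0,0,1.26],[1,-0.149,-0.492,0,0,0,1.36],[1,-0.159,-0.525,0,0,0,1.46],[1,-0.168,-0.555,0.01,0,0,1.53],[1,-0.1745,-0.576,0.02,0,0,1.571],[1,-0.178,-0.588,0.03,0,0,1.571],[1,-0.179,-0.5905,0.03,0,0,1.571],[1,-0.179,-0.5905,0.03,0,0,1.571]]]}}

```text
t: 20.13
eef_pos: [464.2, -268.1, 151.8]
orientation: [0.824, 0.567, -0.0, -0.001]
contact_force: [-0.5, -0.2, 0.5]
opening: 85.2
grasp_force: 0.0
```

Request:
{"name": "drive_tool", "arguments": {"motion": [[[1,0,0,0.01,0,0,0],[1,0,0,0.03,0,0,0],[1,0,0,0.04,0,0,0],[1,0,0,0.04,0,0,0],[1,0,0,0.04,0,0,0]]]}}

```text
t: 20.55
eef_pos: [464.7, -267.4, 112.6]
orientation: [0.823, 0.568, -0.0, -0.001]
contact_force: [-0.4, -0.1, 0.1]
opening: 85.4
grasp_force: 0.0
```

Run:
```python
from h import *
go(466.4,-268,14,69.1)
for n in("scene","top"):
    s=snap(n);P=cloud(s)
    for nm,a,b,z0 in(("tin",466,-268,58),("jar",485,-366,102)):
        m=(abs(P[...,2]-z0)<4)&(np.hypot(P[...,0]-a,P[...,1]-b)<45);print(n,nm,m.sum(),P[m].mean(0).round(1) if m.any() else 0, P[m].max(0).round(1) if m.any() else 0,P[m].min(0).round(1) if m.any() else 0)
```

```text
[0.     0.002  0.0986] [-0.001 -0.     0.001] t 20.55 pos [ 464.7 -267.4  112.6]
scene tin 5 [ 486.6 -247.7   59.1] [ 491.9 -241.2   60.7] [ 480.9 -253.5   58.3]
scene jar 0 0 0 0
top tin 0 0 0 0
top jar 0 0 0 0
```

Request:
{"name": "drive_tool", "arguments": {"motion": [[[1,0,0.0015,0.02,0,0,0],[1,0,0.0015,0.045,0,0,0],[1,0,0.0015,0.07,0,0,0],[1,0,0.0015,0.09,0,0,0],[1,0,0.0015,0.0975,0,0,0],[1,0,0.0015,0.0975,0,0,0],[1,0,0.0015,0.0975,0,0,0],[0.7,0,0.0015,0.0975,0,0,0],[0.6,0,0.0015,0.0975,0,0,0],[0.5,0,0.0015,0.0975,0,0,0],[0.4,0,0.0015,0.0975,0,0,0],[-1,0,0.0015,0.0975,0,0,0],[-1,0,0.0015,0.0975,0,0,0],[-1,0,0.0015,0.0975,0,0,0],[-1,0,0.0015,0.0975,0,0,0]]], "grip_force": 30}}

```text
t: 21.9
eef_pos: [466.4, -269.1, 16.3]
orientation: [0.824, 0.567, 0.0, 0.001]
contact_force: [-1.9, 1.9, 14.3]
opening: 61.4
grasp_force: 29.4
```

```bash
python3 -c "
from h import *
go(555.3,-51.9,17,69.1)"
```

```text
[ 0.2346  0.0055 -0.0007] [ 0.001  0.    -0.   ] t 21.9 pos [ 466.4 -269.1   16.3]
```

Request:
{"name": "drive_tool", "arguments": {"motion": [[[-1,0,0,-0.005,0,0,0],[-1,0,0,-0.02,0,0,0],[-1,0,0,-0.045,0,0,0],[-1,0.01,0,-0.055,0,0,0],[-1,0.03,0.0005,-0.06,0,0,0],[-1,0.06,0.0015,-0.06,0,0,0],[-1,0.095,0.002,-0.06,0,0,0],[-1,0.13,0.003,-0.06,0,0,0],[-1,0.165,0.004,-0.06,0,0,0],[-1,0.195,0.0045,-0.06,0,0,0],[-1,0.22,0.005,-0.055,0,0,0],[-1,0.232,0.0055,-0.05,0,0,0],[-1,0.2346,0.0055,-0.04,0,0,0],[-1,0.2346,0.0055,-0.025,0,0,0],[-1,0.2346,0.0055,-0.02,0,0,0],[-1,0.2346,0.0055,-0.02,0,0,0],[-1,0.2346,0.0055,-0.02,0,0,0]]]}}

```text
t: 23.32
eef_pos: [554.6, -52.4, 35.1]
orientation: [0.824, 0.567, -0.0, -0.0]
contact_force: [0.9, -1.2, -1.0]
opening: 61.3
grasp_force: 33.2
```

```bash
python3 -c "
from h import *
go(555.3,-51.9,17,69.1)"
```

```text
[0.0007 0.0005 0.0181] [-0.001  0.    -0.001] t 23.3167 pos [554.6 -52.4  35.1]
```

Request:
{"name": "drive_tool", "arguments": {"motion": [[[-1,0,0.0005,0.008,0,0,0],[-1,0,0.0005,0.014,0,0,0],[-1,0,0.0005,0.017,0,0,0],[-1,0,0.0005,0.0185,0,0,0],[-1,0,0.0005,0.0185,0,0,0],[-1,0,0.0005,0.0185,0,0,0]]]}}

```text
t: 23.82
eef_pos: [555.5, -52.1, 17.7]
orientation: [0.824, 0.567, 0.0, 0.0]
contact_force: [-6.1, -0.4, 23.6]
opening: 61.2
grasp_force: 34.8
```

Request:
{"name": "drive_tool", "arguments": {"motion": [[[0.6,0,0,0,0,0,0],[0.7,0,0,0,0,0,0],[1,0,0,0,0,0,0],[1,0,0,0,0,0,0],[1,0,0,0,0,0,0],[1,0,0,-0.02,0,0,0],[1,0,0,-0.05,0,0,0],[1,0,0,-0.09,0,0,0],[1,0,0,-0.13,0,0,0],[1,0,0,-0.16,0,0,0],[1,0,0,-0.16,0,0,0]]]}}

```text
t: 24.73
eef_pos: [558.3, -52.4, 182.7]
orientation: [0.824, 0.567, 0.003, 0.003]
contact_force: [1.4, 1.1, 2.5]
opening: 85.6
grasp_force: 0.0
```

Run:
```python
from h import *
go(485.6,-366,178,69.1)
for n in("scene","top"):
    s=snap(n);P=cloud(s)
    for nm,a,b,z0 in(("tin",555,-52,60),("jar",485,-366,102)):
        m=(abs(P[...,2]-z0)<5)&(np.hypot(P[...,0]-a,P[...,1]-b)<45);k=cv2.findContours(m.astype(np.uint8),0,1)[0]
        if len(k):
            k=max(k,key=cv2.contourArea);print(n,nm,m.sum(),cv2.minAreaRect(np.array([onplane(s,u,v,z0)[:2] for u,v in k[:,0]],np.float32)))
```

```text
[-0.3189  0.044   0.0046] [ 0.009 -0.001 -0.   ] t 24.7333 pos [558.3 -52.4 182.7]
scene tin 245 ((553.8203125, -50.81526184082031), (57.35216522216797, 64.39464569091797), 47.587440490722656)
top tin 42 ((562.0411376953125, -74.7257080078125), (17.108869552612305, 22.162878036499023), 69.9512939453125)
top jar 219 ((484.99261474609375, -364.114013671875), (42.9858512878418, 43.51046371459961), 41.175113677978516)
```

Request:
{"name": "drive_tool", "arguments": {"motion": [[[1,-0.01,0.001,0,0,0,0],[1,-0.035,0.005,0,0,0,0],[1,-0.07,0.01,0,0,0,0],[1,-0.105,0.0145,0,0,0,0],[1,-0.14,0.0195,0,0,0,0],[1,-0.175,0.0245,0,0,0,0],[1,-0.21,0.029,0,0,0,0],[1,-0.245,0.034,0,0,0,0],[1,-0.275,0.038,0,0,0,0],[1,-0.3,0.042,0,0,0,0],[1,-0.314,0.044,0.02,0,0,0],[1,-0.3175,0.0445,0.04,0,0,0],[1,-0.3175,0.0445,0.06,0,0,0],[1,-0.3175,0.0445,0.08,0,0,0],[1,-0.3175,0.0445,0.08,0,0,0],[1,-0.3175,0.0445,0.08,0,0,0],[1,-0.3175,0.0445,0.08,0,0,0]]]}}

```text
t: 26.25
eef_pos: [483.6, -364.6, 97.0]
orientation: [0.824, 0.567, -0.0, -0.0]
contact_force: [-0.1, 0.3, 0.2]
opening: 85.4
grasp_force: 0.0
```

Run:
```python
from h import *
go(485.3,-365.5,41,69.1)
s=snap("scene");np.savez("scene3.npz",**s)
for f in("scene0.npz","scene3.npz"):
    s=dict(np.load(f));P=cloud(s)
    m=(abs(P[...,2]-60.5)<3.5)&(np.hypot(P[...,0]-555,P[...,1]+52)<40)
    q=P[m];print(f,m.sum(),q.mean(0).round(1),(np.percentile(q,98,axis=0)+np.percentile(q,2,axis=0)).round(1)/2)
a,b=[cv2.resize(np.load(f)["color"][175:235,210:290],(400,300),interpolation=2) for f in("scene0.npz","scene3.npz")]
cv2.imwrite("pics/t3.png",np.hstack([a,b])[...,::-1])
```

```text
[-0.0002  0.0019  0.056 ] [-0. -0. -0.] t 26.25 pos [ 483.6 -364.6   97. ]
scene0.npz 227 [554.4 -51.3  60.7] [554.75 -51.25  60.65]
scene3.npz 228 [554.1 -50.   60.9] [554.05 -50.    60.5 ]
```

View pics/t3.png

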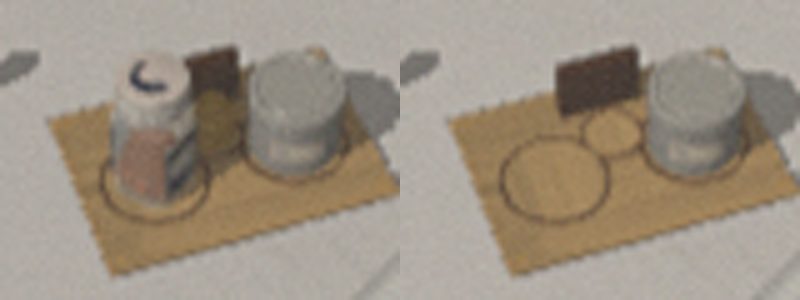

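The tin stands upright on the right ring, within about 1.5 mm of where it started. Now the jar.

Request:
{"name": "drive_tool", "arguments": {"motion": [[[1,0,0.0015,0.02,0,0,0],[1,0,0.0015,0.04,0,0,0],[1,0,0.0015,0.053,0,0,0],[1,0,0.0015,0.055,0,0,0],[1,0,0.0015,0.055,0,0,0],[1,0,0.0015,0.055,0,0,0],[0.3,0,0.0015,0.055,0,0,0],[0.2,0,0.0015,0.055,0,0,0],[0.1,0,0.0015,0.055,0,0,0],[0,0,0.0015,0.055,0,0,0],[-0.2,0,0.0015,0.055,0,0,0],[-1,0,0.0015,0.055,0,0,0],[-1,0,0.0015,0.055,0,0,0],[-1,0,0.0015,0.055,0,0,0],[-1,0,0.0015,0.055,0,0,0]]], "grip_force": 30}}

```text
t: 27.55
eef_pos: [485.6, -365.3, 42.8]
orientation: [0.824, 0.567, 0.0, 0.001]
contact_force: [-0.8, 2.2, 10.5]
opening: 52.8
grasp_force: 29.6
```

```bash
python3 -c "
from h import *
go(590,37.6,44,69.1)"
```

```text
[ 0.4137 -0.0463 -0.0015] [ 0.001  0.001 -0.   ] t 27.55 pos [ 485.6 -365.3   42.8]
```

Request:
{"name": "drive_tool", "arguments": {"motion": [[[-1,0,0,-0.005,0,0,0],[-1,0,0,-0.02,0,0,0],[-1,0,0,-0.045,0,0,0],[-1,0.01,-0.001,-0.065,0,0,0],[-1,0.03,-0.003,-0.08,0,0,0],[-1,0.06,-0.007,-0.085,0,0,0],[-1,0.095,-0.0105,-0.085,0,0,0],[-1,0.13,-0.0145,-0.085,0,0,0],[-1,0.165,-0.0185,-0.085,0,0,0],[-1,0.2,-0.022,-0.085,0,0,0],[-1,0.235,-0.026,-0.085,0,0,0],[-1,0.27,-0.03,-0.085,0,0,0],[-1,0.305,-0.034,-0.085,0,0,0],[-1,0.34,-0.038,-0.085,0,0,0],[-1,0.37,-0.041,-0.085,0,0,0],[-1,0.395,-0.044,-0.075,0,0,0],[-1,0.408,-0.0455,-0.065,0,0,0],[-1,0.413,-0.046,-0.055,0,0,0],[-1,0.413,-0.046,-0.045,0,0,0],[-1,0.413,-0.046,-0.04,0,0,0]]]}}

```text
t: 29.22
eef_pos: [588.7, 36.4, 80.2]
orientation: [0.824, 0.567, -0.001, -0.0]
contact_force: [-0.1, 0.0, -2.2]
opening: 52.6
grasp_force: 31.8
```

Request:
{"name": "drive_tool", "arguments": {"motion": [[[-1,0,0,0.01,0,0,0],[-1,0,0,0.02,0,0,0],[-1,0,0,0.02,0,0,0],[-1,0,0,0.02,0,0,0]]]}}

```text
t: 29.55
eef_pos: [589.2, 36.6, 61.2]
orientation: [0.824, 0.567, -0.001, -0.0]
contact_force: [1.0, -0.4, -1.1]
opening: 52.3
grasp_force: 31.8
```

```bash
python3 -c "
from h import *
go(590,37.4,44,69.1)"
```

```text
[0.001  0.0005 0.0172] [-0.001  0.    -0.001] t 29.55 pos [589.2  36.6  61.2]
```

Request:
{"name": "drive_tool", "arguments": {"motion": [[[-1,0.0005,0.0005,0.008,0,0,0],[-1,0.0005,0.0005,0.014,0,0,0],[-1,0.0005,0.0005,0.017,0,0,0],[-1,0.0005,0.0005,0.0185,0,0,0],[-1,0.0005,0.0005,0.0185,0,0,0],[-1,0.0005,0.0005,0.0185,0,0,0]]]}}

```text
t: 30.05
eef_pos: [590.3, 37.5, 44.4]
orientation: [0.824, 0.567, 0.0, 0.0]
contact_force: [-7.8, -1.0, 24.7]
opening: 52.5
grasp_force: 33.8
```

Request:
{"name": "drive_tool", "arguments": {"motion": [[[0.5,0,0,0,0,0,0],[0.6,0,0,0,0,0,0],[1,0,0,0,0,0,0],[1,0,0,0,0,0,0],[1,0,0,0,0,0,0],[1,0,0,-0.02,0,0,0],[1,0,0,-0.05,0,0,0],[1,0,0,-0.09,0,0,0],[1,0,0,-0.12,0,0,0],[1,-0.04,0,-0.14,0,0,0],[1,-0.08,0,-0.14,0,0,0],[1,-0.12,0,-0.14,0,0,0],[1,-0.16,0,-0.14,0,0,0],[1,-0.2,0,-0.14,0,0,0],[1,-0.24,0,-0.14,0,0,0],[1,-0.28,0,-0.14,0,0,0],[1,-0.32,0,-0.14,0,0,0],[1,-0.34,0,-0.14,0,0,0],[1,-0.34,0,-0.14,0,0,0]]]}}

```text
t: 31.63
eef_pos: [467.5, -283.9, 183.2]
orientation: [0.825, 0.566, -0.0, 0.0]
contact_force: [0.2, 0.5, -0.5]
opening: 85.1
grasp_force: 0.0
```

Run:
```python
from h import *
for n in("scene","top"):
    s=snap(n);np.savez(n+"4.npz",**s)
    for f in("0","4"):
        s=dict(np.load(n+f+".npz"));P=cloud(s)
        for nm,a,b,z0 in(("tin",555,-52,60),("jar",590,37,103.5)):
            m=(abs(P[...,2]-z0)<4)&(np.hypot(P[...,0]-a,P[...,1]-b)<40);q=P[m]
            if len(q): print(n,f,nm,m.sum(),q.mean(0).round(1),(np.percentile(q,98,axis=0)+np.percentile(q,2,axis=0)).round(1)/2)
a=np.load("top4.npz")["color"][140:220,200:310];b=np.load("scene4.npz")["color"][170:240,205:305]
cv2.imwrite("pics/f.png",np.hstack([cv2.resize(i,(400,300),interpolation=2)[...,::-1] for i in(a,b)]))
```

```text
scene 0 tin 230 [554.2 -51.3  60.6] [554.65 -51.25  60.45]
scene 0 jar 129 [588.5  39.6 104.8] [589.8   38.55 104.05]
scene 4 tin 232 [554.  -49.6  61. ] [554.55 -49.9   60.5 ]
scene 4 jar 136 [587.7  38.2 104.9] [588.7   37.   104.05]
top 0 tin 319 [555.  -51.4  59.2] [556.2  -51.05  59.65]
top 0 jar 193 [590.1  38.1 103.2] [590.35  38.4  103.55]
top 4 tin 315 [555.4 -50.4  59. ] [556.05 -50.3   59.45]
top 4 jar 168 [591.   35.9 103.3] [590.35  37.05 103.45]
```

View pics/f.png

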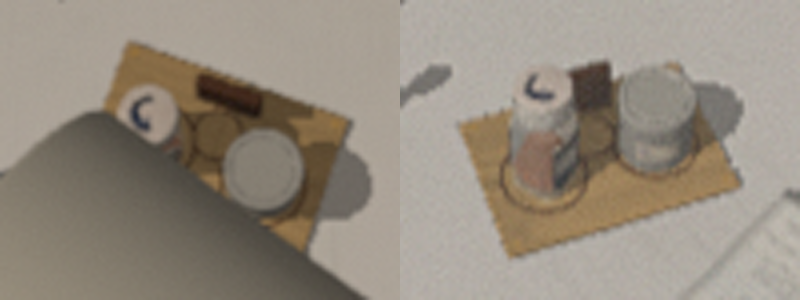

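Both tin and jar are upright on their rings, within about 1.5 mm of their starting places, and the weight stands on the pan. I'm handing in.

```bash
python3 -c "
from workcell import bot
print(bot.job_done())"
```

```text
the job is handed in; nothing more can be done
None
```

The job is handed in: the weight stands in the middle of the scale's pan, and the tin and jar are back upright on their original rings, each within about 1.5 mm of where it started; it took about 32 s and nothing tipped.

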